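# Stand the fallen brine bottles back in the row

### The arm

A 7-joint arm with a two-finger parallel gripper is mounted at the origin on the work surface. World frame = base frame: x ahead of the robot, y to its left, z up, the work surface at z = 0. Lengths are in m, angles in rad, forces in N, time in s.
With the tool pointing down it reaches from about 0.35 to 0.9 m from the base axis. Payload 8.1 kg.
Tool frame: the origin (TCP) lies at the very end of the fingers, on their centre line; the grasp point (between the pads) lies 19 mm behind it; z points along the fingers, y is the line along which they close (so a half turn about z gives the same grasp; the last joint's range is limited). The gripper opens to 92 mm and grips with 3 to 60 N. Pads are 19 mm wide; open, the fingers measure 130 mm over their backs; the gripper's body (75 mm by 190 mm) begins 47 mm behind the grasp point.
Start: joints at [-1.433, 0.434, 0.025, 1.573, -0.012, 1.134, -0.075], TCP at [0.149, 0.607, 0.227] pointing down, gripper open.
Joint ranges: [-2.62, 2.62], [-0.44, 2.09], [-1.27, 1.32], [0.08, 2.57], [-1.32, 4.46], [0.12, 2], [-2.74, 2.74]. Speed limits (rad/s): [2.22, 2.22, 3.01, 3.01, 3.14, 3.14, 3.14].

### API

Orientations are given as a rotation vector (axis times angle).
In Python, from cell import observe, get_image, sign_off, find_in, trace, place_of gives the robot as it stands. The module is installed in compiled form; this text tells all that it offers.
- The arm moves only by the shell command python3 -m handwheel 'ROWS' [OPENING] [FORCE]. ROWS is JSON, a list of rows, each a list of 6 numbers: the shift along the tool's x, y, z each as a share of 0.02 m, from -1 to 1, then the turn, a rotation vector about the tool's x, y, z each as a share of 4 degrees, from -1 to 1. A call has 1 to 8 rows; each row shifts and turns the commanded pose from where the row before left it, along the tool's axes as they then stand; what a row does not reach is not made up. A row lasts 1/12 s, in which the tool goes at most 41.7 mm and 7.16 degrees, less where a joint would pass 70% of its speed; a pose out of reach is approached as far as the arm can. A call with a number of a shift or a turn outside -1 to 1 is refused whole. A call with a gripper value outside its range is refused whole. OPENING is the opening, from 0 (shut) to 1 (fully open), set as the call begins (- or left out, the last holds). The fingers move at their own pace and stop on an object; FORCE is the grip in N (left out, the last holds). Time passes only in rows, so rows that do not move let the fingers close. It gives the time, the measured TCP pose, the force, the opening and the grip force at its end, in the units of the state.
- observe(): the state, without advancing time (a new reading comes with each control period).
- get_image(name): name is "side" or "top" or "wrist"; returns a dict with "image" (384x512x3 uint8, red, green, blue), "fx", "fy", "cx", "cy" (pixels), "position" and "orientation" of the camera in the world. Camera axes: x right, y down, z forward; pixel columns grow to the right and rows downward; lengths in m; the calibration is good to about 2 mm. A picture is of the moment at which its call begins. There is no depth.
- sign_off(): hands the job in; it is judged then, once.
Trained networks look in the newest picture that a camera, given by its name, has taken for a name from the list of things; names that differ only in an ending like _2 or _b are one class to them, and where a whole thing is asked for, a point or a joint stands for the part that bears it (a point fixed in the world has none). Each returns a list of dicts, best first, with "score" (0 to 1); they miss things now and then, are a little off and sometimes report something else, mostly with a low value. They report only what shows in the picture. A call takes as long as a camera call. They do not tell look-alikes from the thing itself.
- find_in(label, camera): "rect" ([centre column, centre row, width, height] as shares, 0 to 1, of the picture: columns of its width, rows of its height, round what is visible of it).
- trace(label, camera): "region" (384x512 bool, what is visible of it) and "rect" ([centre column, centre row, width, height] as shares, 0 to 1, of the picture: columns of its width, rows of its height, round what is visible of it).
- place_of(label, camera): "point" ([column, row] as shares, 0 to 1, of the picture: columns of its width, rows of its height: a listed point, or the origin of a listed thing).
The state is a dict: "clock": time; "joints": joint angles; "dq": joint speeds; "joint_efforts": joint torques, N m; "position": TCP position; "ee_rot": TCP orientation; "force": force on the tool from outside, world axes, zero at the start; "ft_torque": the same for the moment, N m; "width": opening from 0.0 (shut) to 1.0 (fully open); "gripper_force": force on a finger pad.
Only numpy, scipy, OpenCV 4.12 (cv2) and the standard library are available. Lean on these libraries where they do the work, as an engineer would, in place of code of your own. Each camera call takes 0.05 s, during which the arm holds its last target. There are 200 camera calls.

### The job

Two bottles of test brine, the ones with the red and the yellow cap, have tipped over against the guard bar of the drip tray. Stand each one upright again on the blue spot its foot is still over, in the middle of the spot, setting it down rather than dropping it. Leave the two green-capped bottles standing where they are.

Things in the scene. Friction and masses are not known exactly. Their poses are not given: they have to be found in the camera images.
- bottle_red: closed square white bottle, body 52 x 52 x 112 mm, round red cap 36 mm across from 126 to 152 mm above the underside, about 0.25 kg. Origin: centre of the underside; z runs to the cap, x and y along the flat sides. Tipped 40 degrees towards the robot's side: front lower edge on the tray floor, underside centre over its free spot, front face leaning on the guard bar 90 mm up from the underside.
- bottle_yellow: closed square white bottle, body 52 x 52 x 112 mm, round yellow cap 36 mm across from 126 to 152 mm above the underside, about 0.25 kg. Origin: centre of the underside; z runs to the cap, x and y along the flat sides. Tipped 40 degrees towards the robot's side: front lower edge on the tray floor, underside centre over its free spot, front face leaning on the guard bar 90 mm up from the underside.
- bottle_green1: closed square white bottle, body 52 x 52 x 112 mm, round green cap 36 mm across from 126 to 152 mm above the underside, about 0.25 kg. Origin: centre of the underside; z runs to the cap, x and y along the flat sides. Stands upright on a spot of the tray.
- bottle_green2: Second bottle with a green cap, same shape, size and axes as bottle_green1; it also stands upright on a spot.
- tray: Fixed drip tray, floor 8 mm thick. Origin: underside, middle of the row of spots; y along the row, x away from the guard bar. Floor x -100 to +55, y -215 to +215 mm. Guard bar: steel, 12 mm thick, along y at x -82, axis 73 mm above the table, end posts at y -205 and +205. Back kerb: 8 mm thick, along y at x +51, top 30 mm above the table.
- spot0 (a point): Centre of a flat blue disc 72 mm across on the tray floor (8 mm above the table), a bottle's place, at y = -142.5 mm in the tray's frame. Which bottle is at which spot varies.
- spot1 (a point): Centre of a flat blue disc 72 mm across on the tray floor (8 mm above the table), a bottle's place, at y = -47.5 mm in the tray's frame. Which bottle is at which spot varies.
- spot2 (a point): Centre of a flat blue disc 72 mm across on the tray floor (8 mm above the table), a bottle's place, at y = 47.5 mm in the tray's frame. Which bottle is at which spot varies.
- spot3 (a point): Centre of a flat blue disc 72 mm across on the tray floor (8 mm above the table), a bottle's place, at y = 142.5 mm in the tray's frame. Which bottle is at which spot varies.
Mind the look-alikes: they are no part of the job. Leave any orange look-alike of the bottle_red alone. What is shaped like the bottle_yellow but orange is not meant.

How it is judged:
By the outcome, as a careful person would: the job done as asked, in the order asked, and still so for the second after the job is handed in, with the robot touching nothing.
It also fails if it takes over 50 s, if anything falls off the work surface, if the arm or the gripper's body presses on something with over 40 N, if the wrist force passes 120 N, or if a joint passes its speed limit or range.

## Working session

There is one attempt and no reset: what is moved stays moved. The work goes in short steps, Python scripts to look and compute and a shell command to move; the robot and the scene stay as the last step left them, time stands still between calls to the robot, and variables do not carry over. Pictures are saved under pics/ and viewed, at most 10 in all, crops included, and the job is handed in when it is done.

```bash
mkdir -p pics
cat > h.py <<'E'
import numpy as np,cv2
from scipy.spatial.transform import Rotation as R
from cell import *
def cam(n):
    d=get_image(n); return d
def save(d,f): cv2.imwrite('pics/'+f,d['image'][:,:,::-1])
def rot(o):
    o=np.array(o,float)
    return o if o.shape==(3,3) else (R.from_rotvec(o).as_matrix() if o.size==3 else R.from_quat(o).as_matrix())
def ray(d,u,v):
    r=rot(d['orientation'])@np.array([(u-d['cx'])/d['fx'],(v-d['cy'])/d['fy'],1]); return np.array(d['position']),r/np.linalg.norm(r)
def tri(*rs):
    A=sum(np.eye(3)-np.outer(r,r) for p,r in rs); b=sum((np.eye(3)-np.outer(r,r))@p for p,r in rs)
    x=np.linalg.solve(A,b); return x,[float(np.linalg.norm(np.cross(x-p,r))) for p,r in rs]
def proj(d,X):
    c=rot(d['orientation']).T@(np.array(X)-d['position']); return d['fx']*c[0]/c[2]+d['cx'],d['fy']*c[1]/c[2]+d['cy']
def onz(d,u,v,z):
    p,r=ray(d,u,v); return p+r*(z-p[2])/r[2]
E
python3 - <<'E'
from h import *
im=[]
for n in('side','top'):
    d=cam(n);im.append(d['image']);print(n,d['fx'],d['cx'],d['cy'],d['position'],d['orientation'])
    for l in('bottle_red','bottle_yellow','bottle_green1','tray','spot0','spot1','spot2','spot3'):
        try:
            print(l,[(np.round(np.array(q['point'])*[512,384],1).tolist(),round(q['score'],2)) for q in place_of(l,n)][:5],[(np.round(np.array(q['rect'])*[512,384,512,384]).tolist(),round(q['score'],2)) for q in find_in(l,n)][:5] if 'spot' not in l else '')
        except Exception as e: print(l,e)
s=np.vstack(im); cv2.imwrite('pics/side1.png',im[0][:,:,::-1]);cv2.imwrite('pics/top1.png',im[1][:,:,::-1])
print(observe())
E
```

```text
side 462.1762768722006 251.69528658166163 186.81875207374318 [ 1.10005602 -0.43299316  0.76102608] [-2.13950778 -1.0327291   0.42030595]
bottle_red [([336.2, 148.2], 0.64)] [([348.0, 169.0, 44.0, 50.0], 0.95), ([236.0, 201.0, 40.0, 77.0], 0.56)]
bottle_yellow [([98.4, 228.1], 0.88), ([156.4, 268.8], 0.63), ([206.0, 255.2], 0.35)] [([93.0, 204.0, 34.0, 56.0], 0.88)]
bottle_green1 [([283.6, 225.9], 0.65), ([202.9, 256.9], 0.64)] [([201.0, 232.0, 40.0, 72.0], 0.96), ([284.0, 199.0, 35.0, 65.0], 0.55)]
tray [([222.7, 251.0], 0.56)] [([214.0, 244.0, 222.0, 137.0], 0.67)]
spot0 [([156.8, 271.5], 0.77), ([283.0, 223.6], 0.72), ([241.6, 239.0], 0.71), ([205.4, 254.6], 0.58)] 
spot1 [([156.8, 271.5], 0.77), ([283.0, 223.6], 0.72), ([241.6, 239.0], 0.71), ([205.4, 254.6], 0.58)] 
spot2 [([156.8, 271.5], 0.77), ([283.0, 223.6], 0.72), ([241.6, 239.0], 0.71), ([205.4, 254.6], 0.58)] 
spot3 [([156.8, 271.5], 0.77), ([283.0, 223.6], 0.72), ([241.6, 239.0], 0.71), ([205.4, 254.6], 0.58)] 
top 467.2184402263465 248.31255110460148 185.73426218345827 [0.39374322 0.03308974 1.07567325] [-2.13395853  2.
[... 942 characters left out ...]
], 0.65)] 
{'clock': 1.3, 'joints': array([-1.43258754,  0.4344947 ,  0.02498618,  1.57320506, -0.01161544,
        1.13400897, -0.07508602]), 'dq': array([-0.00139593, -0.00039268, -0.0015128 ,  0.00024548, -0.00035827,
        0.00106786, -0.00144391]), 'joint_efforts': array([ 6.40834014e-05, -6.67680645e+01,  9.83606726e-01, -3.14789879e+01,
       -6.09943829e-02,  3.26620729e-02,  3.91926619e-05]), 'position': array([0.14907026, 0.60696884, 0.22674301]), 'ee_rot': array([-3.77448767e-01, -3.11882914e+00, -4.59738989e-05]), 'force': array([ 0.00410626, -0.26966088, -0.07816038]), 'ft_torque': array([0.00829386, 0.02606709, 0.01408776]), 'gripper_force': 0.0, 'width': 0.9983832031974798}
```

View pics/side1.png

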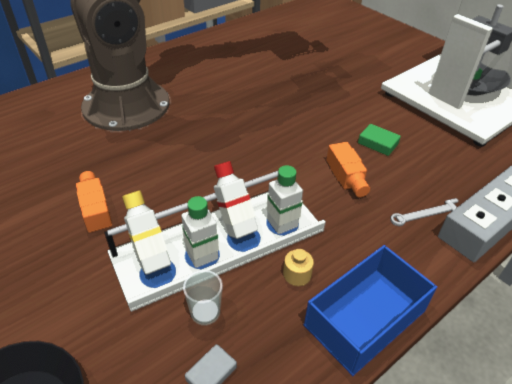

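View pics/top1.png

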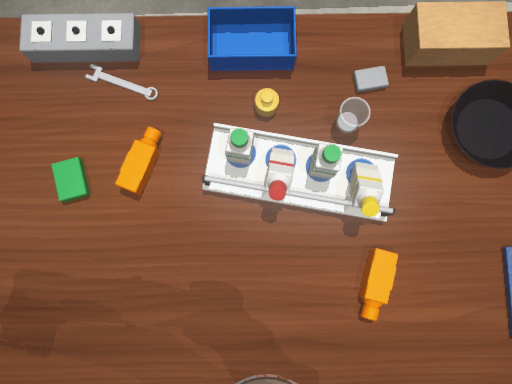

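The red and yellow capped bottles lean on the bar: red cap at top (278,190) / side (224,170), yellow cap at top (370,207) / side (134,200). The orange look-alikes lie outside the tray, at top (138,161) and (382,286), and stay out of the job. Next I measure positions and take the confirming crop.

Run:
```python
from h import *
S=cam('side');T=cam('top')
side=[(283,223.6),(241.6,239),(205.4,254.6),(156.8,271.5)];top=[(239,154.5),(281.3,160.2),(318.8,165.8),(359,170.4)]
P=[]
for a,b in zip(side,top):
    x,e=tri(ray(S,*a),ray(T,*b));P.append(x);print('spot',x.round(4),np.round(e,4),'top@8mm',onz(T,*b,.008).round(4),'side@8mm',onz(S,*a,.008).round(4))
def seg(d,hue,box):
    h=cv2.cvtColor(d['image'],cv2.COLOR_RGB2HSV).astype(int);m=(abs((h[...,0]-hue+90)%180-90)<7)&(h[...,1]>150)&(h[...,2]>80)
    n=np.zeros_like(m);x0,y0,x1,y1=box;n[y0:y1,x0:x1]=m[y0:y1,x0:x1]
    k,l,s,c=cv2.connectedComponentsWithStats(n.astype(np.uint8));i=1+np.argmax(s[1:,4]);return c[i],s[i]
for nm,hue,bs,bt in(('red',0,(205,155,245,190),(262,172,295,205)),('yel',28,(115,185,155,215),(355,190,385,220)),('g1',65,(270,160,305,190),(225,120,255,150)),('g2',65,(180,190,215,218),(318,140,345,168))):
    a,sa=seg(S,hue,bs);b,sb=seg(T,hue,bt);x,e=tri(ray(S,*a),ray(T,*b));print(nm,a.round(1),sa,b.round(1),sb,x.round(4),np.round(e,4))
c=np.hstack([cv2.resize(S['image'][150:300,90:310],None,fx=1.8,fy=2.6),cv2.resize(T['image'][120:220,205:405],None,fx=2,fy=3.9)])
cv2.imwrite('pics/crop.png',c[:,:,::-1]);print(c.shape)
```

```text
spot [ 6.229e-01  5.310e-02 -4.000e-04] [0.0012 0.0012] top@8mm [0.6204 0.052  0.008 ] side@8mm [0.6288 0.0488 0.008 ]
spot [ 0.6059 -0.0468  0.0054] [0.0005 0.0005] top@8mm [ 0.6056 -0.0462  0.008 ] side@8mm [ 0.6073 -0.0486  0.008 ]
spot [ 0.5923 -0.1322  0.0062] [0.0013 0.0013] top@8mm [ 0.5912 -0.133   0.008 ] side@8mm [ 0.5942 -0.1318  0.008 ]
spot [ 0.5761 -0.2284  0.0136] [0.0044 0.0044] top@8mm [ 0.5792 -0.2259  0.008 ] side@8mm [ 0.5695 -0.2306  0.008 ]
red [223.3 168.6] [214 161  20  17 237] [276.8 192.1] [269 183  16  17 191] [ 0.5158 -0.0259  0.1293] [0.0007 0.0007]
yel [132.8 199. ] [123 191  21  18 177] [369.7 206.3] [362 197  17  19 270] [ 0.4835 -0.2141  0.1321] [0.0001 0.0001]Traceback (most recent call last):
  File "<stdin>", line 12, in <module>
  File "<stdin>", line 10, in seg
    return _wrapfunc(a, 'argmax', axis=axis, out=out, **kwds)
    return bound(*args, **kwds)
ValueError: attempt to get argmax of an empty sequence
```

```bash
cat >> h.py <<'E'
def seg(d,hue,box=(0,0,512,384),smin=150):
    h=cv2.cvtColor(d['image'],cv2.COLOR_RGB2HSV).astype(int);m=(abs((h[...,0]-hue+90)%180-90)<9)&(h[...,1]>smin)&(h[...,2]>50)
    n=np.zeros_like(m);x0,y0,x1,y1=box;n[y0:y1,x0:x1]=m[y0:y1,x0:x1]
    k,l,s,c=cv2.connectedComponentsWithStats(n.astype(np.uint8))
    if k<2: return None,None
    i=1+np.argmax(s[1:,4]);return c[i],s[i]
E
python3 - <<'E'
from h import *
from scipy.optimize import least_squares as ls
S=cam('side');T=cam('top')
sp=[-142.5,-47.5,47.5,142.5]
side=[(283,223.6),(241.6,239),(205.4,254.6),(156.8,271.5)][::-1];top=[(239,154.5),(281.3,160.2),(318.8,165.8),(359,170.4)][::-1]
def w(p,y): return np.array([p[0]-y*np.sin(p[2])/1e3,p[1]+y*np.cos(p[2])/1e3,.008])
f=lambda p:np.concatenate([np.array(proj(d,w(p,y)))-uv for d,L in((S,side),(T,top)) for y,uv in zip(sp,L)])
r=ls(f,[.6,-.09,-.16],loss='soft_l1');print(r.x,f(r.x).round(1));[print(w(r.x,y).round(4)) for y in sp]
for nm,bs,bt in(('g1',(270,160,305,190),(225,120,255,150)),('g2',(180,190,215,218),(318,140,345,168))):
    a,sa=seg(S,68,bs,100);b,sb=seg(T,68,bt,100)
    if a is not None and b is not None:x,e=tri(ray(S,*a),ray(T,*b));print(nm,x.round(4),np.round(e,4))
o=observe();print(R.from_rotvec(o['ee_rot']).as_matrix().round(3))
c=np.hstack([cv2.resize(S['image'][150:300,90:310],None,fx=1.8,fy=2),cv2.resize(T['image'][120:220,205:405],None,fx=2,fy=3)])
cv2.imwrite('pics/crop.png',c[:,:,::-1]);print(c.shape)
E
```

```text
[ 0.59918243 -0.0888264  -0.17571948] [ 1.9  1.2 -2.5 -0.1  2.5 -1.4 -0.5 -1.8  1.5  2.1  1.1  0.1 -1.8 -0.8
  0.2 -1.5]
[ 0.5743 -0.2291  0.008 ]
[ 0.5909 -0.1356  0.008 ]
[ 0.6075 -0.0421  0.008 ]
[0.6241 0.0515 0.008 ]
g1 [0.6268 0.049  0.1489] [0.0006 0.0006]
g2 [ 0.5912 -0.1381  0.1498] [0.0001 0.0001]
[[-0.971  0.239  0.   ]
 [ 0.239  0.971  0.   ]
 [ 0.     0.    -1.   ]]
(300, 796, 3)
```

View pics/crop.png

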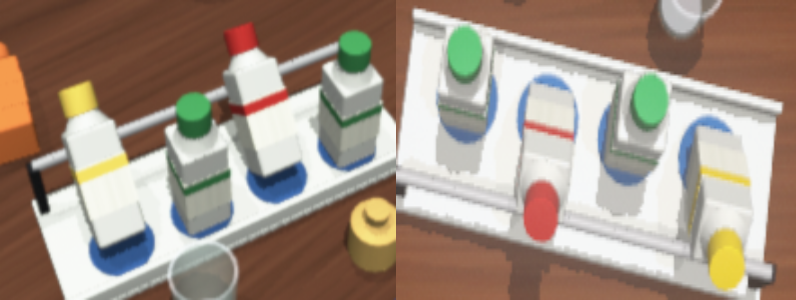

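The crop confirms it: red sits on the third spot from the yellow end and yellow on the end spot at -y, so spot2 and spot0, with green bottles on the other two. The caps triangulate to z 0.129 and 0.132, against 0.131 expected at 40° tilt. Now I travel.

```bash
r='x'; python3 -m handwheel '[[-0.69,-0.84,-0.11,0,0,0],[-0.69,-0.84,-0.11,0,0,0],[-0.69,-0.84,-0.11,0,0,0],[-0.69,-0.84,-0.11,0,0,0],[-0.69,-0.84,-0.11,0,0,0],[-0.69,-0.84,-0.11,0,0,0],[-0.69,-0.84,-0.11,0,0,0],[-0.69,-0.84,-0.11,0,0,0]]' 0.75
python3 -c "
from cell import observe;o=observe();print(o['joints'].round(2))"
```

```text
clock: 2.17
position: [0.2246, 0.4491, 0.2446]
ee_rot: [0.377, 3.119, 0.001]
force: [-0.0, -0.3, 0.5]
width: 0.75
gripper_force: 0.0
[-1.26  0.22  0.06  1.84 -0.01  1.08  0.13]
```

```bash
for i in 1; do python3 -m handwheel '[[-0.69,-0.84,-0.11,0,0,0],[-0.69,-0.84,-0.11,0,0,0],[-0.69,-0.84,-0.11,0,0,0],[-0.69,-0.84,-0.11,0,0,0],[-0.69,-0.84,-0.11,0,0,0],[-0.69,-0.84,-0.11,0,0,0],[-0.69,-0.84,-0.11,0,0,0],[-0.69,-0.84,-0.11,0,0,0]]'
python3 -m handwheel '[[-0.69,-0.84,-0.11,0,0,0],[-0.69,-0.84,-0.11,0,0,0],[-0.69,-0.84,-0.11,0,0,0],[-0.69,-0.84,-0.11,0,0,0],[-0.69,-0.84,-0.11,0,0,0],[-0.69,-0.84,-0.11,0,0,0],[-0.69,-0.84,-0.11,0,0,0],[-0.69,-0.84,-0.11,0,0,0]]'
python3 -m handwheel '[[-0.69,-0.84,-0.11,0,0,0],[-0.69,-0.84,-0.11,0,0,0],[-0.69,-0.84,-0.11,0,0,0],[-0.69,-0.84,-0.11,0,0,-0.23],[-0.69,-0.84,-0.11,0,0,-0.23],[-0.69,-0.84,-0.11,0,0,-0.23],[-0.69,-0.84,-0.11,0,0,-0.23],[0,0,0,0,0,0]]'; done
python3 -c "
from cell import observe;o=observe();print(o['joints'].round(2))"
```

```text
clock: 2.83
position: [0.2997, 0.2923, 0.2622]
ee_rot: [0.377, 3.119, 0.001]
force: [0.1, -0.9, 1.3]
width: 0.75
gripper_force: 0.0
clock: 3.5
position: [0.3749, 0.1354, 0.2799]
ee_rot: [0.377, 3.118, 0.001]
force: [-0.2, 0.3, -0.4]
width: 0.751
gripper_force: 0.0
clock: 4.17
position: [0.4437, -0.0037, 0.2957]
ee_rot: [0.283, 3.127, -0.001]
force: [0.8, -0.8, 0.3]
width: 0.752
gripper_force: 0.0
[-0.64  0.06  0.57  1.91 -0.03  1.18  1.33]
```

```bash
python3 -m handwheel '[[0,0,0,0,-1,0],[0,0,0,0,-1,0],[0,0,0,0,-1,0],[0,0,0,0,-1,0],[0,0,0,0,-1,0],[0,0,0,0,-1,0],[0,0,0,0,-1,0],[0,0,0,0,-1,0]]'
python3 -m handwheel '[[0,0,0,0,-1,0],[0,0,0,0,-1,0],[0,0,0,0,0,0]]'
cat >> h.py <<'E'
Yaw=-.1757; XT=np.array([np.cos(Yaw),np.sin(Yaw),0]); YT=np.array([-np.sin(Yaw),np.cos(Yaw),0])
def goto(Pt,tilt=None):
    o=observe();M=R.from_rotvec(o['ee_rot']).as_matrix();print('joints',o['joints'].round(2),'pos',o['position'].round(4),'w',round(o['width'],3),'shares xyz',(M.T@(np.array(Pt)-o['position'])/.02).round(2))
    if tilt is not None:
        t=np.radians(tilt);z=XT*np.sin(t)-np.array([0,0,np.cos(t)]);G=np.c_[np.cross(YT,z),YT,z]
        print('turn shares',(np.degrees((R.from_matrix(M).inv()*R.from_matrix(G)).as_rotvec())/4).round(2))
E
python3 - <<'E'
from h import *
goto([.461,-.0165,.1994],40)
W=cam('wrist');save(W,'w1.png')
for X in([.5158,-.0259,.1293],[.6075,-.0421,.008]): print(proj(W,X))
E
```

```text
clock: 4.83
position: [0.4419, 0.001, 0.2955]
ee_rot: [0.227, 2.57, -0.062]
force: [0.2, -0.7, -0.6]
width: 0.753
gripper_force: 0.0
clock: 5.08
position: [0.44, -0.0, 0.2934]
ee_rot: [0.214, 2.434, -0.079]
force: [-0.9, -0.9, -0.7]
width: 0.75
gripper_force: 0.0
joints [-0.53 -0.29  0.05  2.43  0.83  0.58  0.31] pos [ 0.44   -0.      0.2934] w 0.75 shares xyz [ 2.13 -0.62  4.35]
turn shares [-0.01  0.02  0.  ]
(np.float64(244.32419339570092), np.float64(128.6400211079352))
(np.float64(248.30753359627647), np.float64(111.12188533671159))
```

View pics/w1.png

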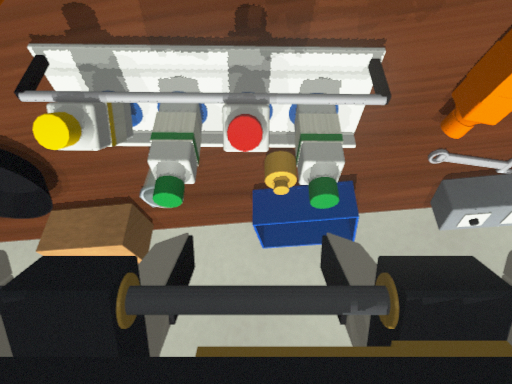

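The wrist view shows the red cap almost end-on at about (244,132). Yellow is at (57,130), the greens are at (168,191) and (323,191), and the fingers are at the bottom, squared to the row. I move to pre-grasp and measure the cap from there.

```bash
python3 - <<'E'
from h import *
import pickle
W=cam('wrist');pickle.dump(W,open('W1.p','wb'))
F=np.array([.6075,-.0421,.0247]);b=-np.sin(np.radians(40))*XT+[0,0,np.cos(np.radians(40))]
c,s=seg(W,0,(210,100,280,170));print('red',c,s,proj(W,F+.152*b),proj(W,F+.139*b))
c,s=seg(W,28,(20,100,90,160));F0=np.array([.5743,-.2291,.0247]);print('yel',c,s,proj(W,F0+.152*b),proj(W,F0+.139*b))
E
python3 -m handwheel '[[0.53,-0.16,0.9,0,0,0],[0.53,-0.16,0.9,0,0,0],[0.53,-0.16,0.9,0,0,0],[0.54,-0.14,0.9,0,0,0],[0,0,0,0,0,0]]'
python3 - <<'E'
from h import *
import pickle
goto([.461,-.0165,.1994],40)
W=cam('wrist');V=pickle.load(open('W1.p','rb'));save(W,'w2.png')
F=np.array([.6075,-.0421,.0247]);b=-np.sin(np.radians(40))*XT+[0,0,np.cos(np.radians(40))]
c,s=seg(W,0,(150,60,350,330));print('red',c,s,proj(W,F+.152*b),proj(W,F+.139*b))
c1,_=seg(V,0,(210,100,280,170))
T=cam('top');S=cam('side')
ct,_=seg(T,0,(262,172,295,205))
cs,_=seg(S,0,(205,155,245,190))
for n,L in(('w1w2',[(V,c1),(W,c)]),('w2,top',[(W,c),(T,ct)]),('w2 side',[(W,c),(S,cs)])):
    if any(q[1] is None for q in L): continue
    x,e=tri(*[ray(d,*q) for d,q in L]);print(n,x.round(4),np.round(e,4),'along axis/y from F',((x-F)@b).round(4),((x-F)@YT).round(4),((x-F)@np.cross(YT,b)).round(4))
E
```

```text
red [244.72773797 132.0716479 ] [228 115  35  36 977] (np.float64(244.28661607411306), np.float64(133.88892459355515)) (np.float64(244.78074301970463), np.float64(132.17224291123375))
yel [ 56.28738801 129.52101999] [  33  112   48   38 1451] (np.float64(51.398251518177005), np.float64(133.72057954069865)) (np.float64(59.05558456029107), np.float64(132.01114685094913))
clock: 5.6
position: [0.4541, -0.0155, 0.2144]
ee_rot: [0.217, 2.436, -0.084]
force: [-0.1, -0.1, -1.1]
width: 0.748
gripper_force: 0.0
joints [-0.39 -0.11  0.02  2.55  1.36  0.35 -0.22] pos [ 0.4541 -0.0155  0.2144] w 0.748 shares xyz [0.21 0.02 0.8 ]
turn shares [-0.07 -0.01 -0.01]
red [257.67336683 189.74874372] [ 237  166   43   48 1592] (np.float64(257.4605872841355), np.float64(194.04512894699369)) (np.float64(257.5202878477258), np.float64(189.28794421164864))
w1w2 [ 0.5174 -0.026   0.1331] [0. 0.] along axis/y from F 0.1419 0.0001 -0.0005
w2,top [ 0.5145 -0.0257  0.1349] [0.0003 0.0003] along axis/y from F 0.1452 -0.0001 -0.0015
w2 side [ 0.5186 -0.0265  0.1321] [0.0003 0.0003] along axis/y from F 0.1403 -0.0002 -0.0001
```

The model matches: cap sideways error 0.1 mm, and 0.142–0.145 m along the axis. I approach straight along the bottle axis.

```bash
python3 -m handwheel '[[0.21,0.02,0.8,-0.07,0,0],[0,0,0.9,0,0,0],[0,0,0.9,0,0,0],[0,0,0,0,0,0]]'
python3 - <<'E'
from h import *
F=np.array([.6075,-.0421,.0247]);b=-np.sin(np.radians(40))*XT+[0,0,np.cos(np.radians(40))]
goto(F+.118*b,40)
E
```

```text
clock: 6.08
position: [0.4836, -0.019, 0.179]
ee_rot: [0.213, 2.43, -0.077]
force: [-0.4, 0.1, -0.5]
width: 0.748
gripper_force: 0.0
joints [-0.3   0.04 -0.01  2.56  1.91  0.32 -0.74] pos [ 0.4836 -0.019   0.179 ] w 0.748 shares xyz [ 0.16 -0.06  4.06]
turn shares [0.02 0.09 0.01]
```

```bash
python3 -m handwheel '[[0.12,-0.06,0.8,0.02,0.09,0],[0.04,0,0.8,0,0,0],[0,0,0.8,0,0,0],[0,0,0.8,0,0,0],[0,0,0.4,0,0,0],[0,0,0,0,0,0]]'
python3 - <<'E'
from h import *
F=np.array([.6075,-.0421,.0247]);b=-np.sin(np.radians(40))*XT+[0,0,np.cos(np.radians(40))]
goto(F+.118*b,40)
E
```

```text
clock: 6.58
position: [0.5255, -0.0292, 0.1219]
ee_rot: [0.217, 2.436, -0.083]
force: [-0.3, -0.3, -0.3]
width: 0.749
gripper_force: 0.0
joints [-0.15  0.27 -0.09  2.54  2.39  0.43 -1.18] pos [ 0.5255 -0.0292  0.1219] w 0.749 shares xyz [-0.06  0.08  0.49]
turn shares [-0.06 -0.01 -0.01]
```

```bash
python3 -m handwheel '[[-0.06,0.08,0.45,-0.06,0,0],[0,0,0,0,0,0],[0,0,0,0,0,0]]' && python3 -m handwheel '[[0,0,0,0,0,0],[0,0,0,0,0,0],[0,0,0,0,0,0],[0,0,0,0,0,0],[0,0,0,0,0,0],[0,0,0,0,0,0]]' 0.2 50
python3 - <<'E'
from h import *
F=np.array([.6075,-.0421,.0247]);b=-np.sin(np.radians(40))*XT+[0,0,np.cos(np.radians(40))]
goto(F+.118*b,40)
E
```

```text
clock: 6.83
position: [0.531, -0.0281, 0.1161]
ee_rot: [0.214, 2.437, -0.075]
force: [0.5, -0.3, -0.1]
width: 0.75
gripper_force: 0.0
clock: 7.33
position: [0.5306, -0.0278, 0.1149]
ee_rot: [0.214, 2.438, -0.073]
force: [-0.7, 1.4, 0.5]
width: 0.382
gripper_force: 49.1
joints [-0.13  0.29 -0.11  2.53  2.43  0.44 -1.21] pos [ 0.5306 -0.0278  0.1149] w 0.382 shares xyz [-0.1  -0.03  0.07]
turn shares [ 0.05 -0.04 -0.01]
```

```bash
python3 -m handwheel '[[-0.28,0,-0.1,0,0,0],[-0.27,0,-0.1,0,0,0],[-0.41,0,0.01,0,1,0],[-0.41,0,0.01,0,1,0],[-0.41,0,0.01,0,1,0],[-0.41,0,0.01,0,1,0],[-0.41,0,0.01,0,1,0],[-0.41,0,0.01,0,1,0]]' && python3 -m handwheel '[[-0.41,0,0.01,0,1,0],[-0.41,0,0.01,0,1,0],[-0.41,0,0.01,0,1,0],[-0.41,0,0.01,0,1,0],[0,0,0,0,0,0],[0,0,0,0,0,0]]'
python3 - <<'E'
from h import *
goto([.6075,-.0421,.118+.008],0)
S=cam('side');W=cam('wrist');c=np.hstack([cv2.resize(S['image'][120:300,90:330],(400,300)),cv2.resize(W['image'],(400,300))]);cv2.imwrite('pics/m1.png',c[:,:,::-1])
E
```

```text
clock: 8.0
position: [0.5449, -0.0533, 0.1315]
ee_rot: [0.249, 2.593, -0.142]
force: [0.2, -0.8, -2.4]
width: 0.383
gripper_force: 49.1
clock: 8.5
position: [0.5656, -0.0681, 0.1417]
ee_rot: [0.285, 2.71, -0.169]
force: [1.6, -0.5, -2.2]
width: 0.382
gripper_force: 49.2
joints [-0.01  0.28 -0.11  2.18  0.67  0.38  0.66] pos [ 0.5656 -0.0681  0.1417] w 0.382 shares xyz [-1.33  1.79  1.31]
turn shares [-1.23  6.03 -0.48]
```

View pics/m1.png

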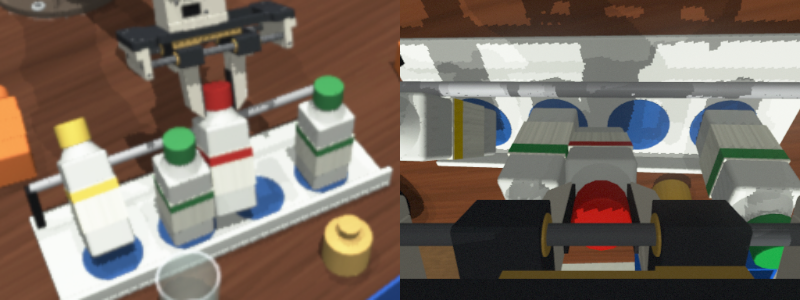

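The wrist rate limit cut the turn short near its singular posture. The bottle is about 35 mm off toward the green neighbour and still tilted about 24°. I bring it back sideways first, then turn slowly.

```bash
python3 -m handwheel '[[0,0.4,-0.1,0,0,0],[0,0.5,0,0,0,0],[0,0.5,0,0,0,0],[0,0.4,0,0,0,0],[0,0,0,0,0,0]]'
cat >> h.py <<'E'
def foot(L=.117):
    o=observe();M=R.from_rotvec(o['ee_rot']).as_matrix();f=o['position']+L*M[:,2]
    print('foot',f.round(4),'tilt x_t,y_t deg',np.degrees(np.arcsin([M[:,2]@XT,M[:,2]@YT])).round(2),'joints',o['joints'].round(2)); return f
E
python3 - <<'E'
from h import *
foot();goto([.6075,-.0421,.118+.020],0)
S=cam('side');p=place_of('bottle_green1','side');print([(np.array(q['point'])*[512,384]).round(1) for q in p]);print(seg(S,68,(180,190,215,218),100)[0])
E
```

```text
clock: 9.02
position: [0.5712, -0.0292, 0.1395]
ee_rot: [0.276, 2.714, -0.169]
force: [0.3, -0.1, -2.9]
width: 0.387
gripper_force: 49.2
foot [ 0.6159 -0.0477  0.0329] tilt x_t,y_t deg [23.82 -5.1 ] joints [-0.1   0.29 -0.11  2.16  0.7   0.42  0.56]
joints [-0.1   0.29 -0.11  2.16  0.7   0.42  0.56] pos [ 0.5712 -0.0292  0.1395] w 0.387 shares xyz [-1.71 -0.23  0.86]
turn shares [-1.23  5.98 -0.39]
[array([202.5, 253.9]), array([282.4, 222.7])]
[197.18994413 206.72067039]
```

```bash
python3 -m handwheel '[[-0.2,-0.04,0,-0.1,0.5,-0.03],[-0.2,-0.04,0,-0.1,0.5,-0.03],[-0.2,-0.04,0,-0.1,0.5,-0.03],[-0.2,-0.04,0,-0.1,0.5,-0.03],[-0.2,-0.04,0,-0.1,0.5,-0.03],[-0.2,-0.04,0,-0.1,0.5,-0.03],[0,0,0,0,0,0]]'
python3 - <<'E'
from h import *
foot();goto([.6075,-.0421,.118+.020],0)
E
```

```text
clock: 9.7
position: [0.5939, -0.0433, 0.1482]
ee_rot: [0.289, 2.923, -0.093]
force: [-0.3, -0.8, -0.9]
width: 0.387
gripper_force: 49.2
foot [ 0.6166 -0.0529  0.0338] tilt x_t,y_t deg [11.88 -2.68] joints [ 0.14  0.38 -0.29  1.91  0.33  0.7   1.02]
joints [ 0.14  0.38 -0.29  1.91  0.33  0.7   1.02] pos [ 0.5939 -0.0433  0.1482] w 0.387 shares xyz [-0.54  0.22  0.62]
turn shares [-0.64  2.98 -0.31]
```

```bash
python3 -m handwheel '[[-0.13,0.05,0,-0.12,0.6,-0.06],[-0.13,0.05,0,-0.12,0.6,-0.06],[-0.13,0.05,0,-0.12,0.6,-0.06],[-0.13,0.04,0,-0.12,0.6,-0.06],[-0.13,0.03,0,-0.12,0.58,-0.06],[0,0,0,0,0,0],[0,0,0,0,0,0]]'
python3 - <<'E'
from h import *
foot();goto([.6075,-.0421,.118+.020],0)
S=cam('side');T=cam('top')
for nm,bs,bt in(('red',(200,120,290,230),(255,120,305,205)),):
    pass
W=cam('wrist');c=np.hstack([cv2.resize(S['image'][120:300,90:330],(400,300)),cv2.resize(W['image'],(400,300))]);cv2.imwrite('pics/m2.png',c[:,:,::-1])
E
```

```text
clock: 10.28
position: [0.6057, -0.0398, 0.1486]
ee_rot: [0.274, 3.129, -0.007]
force: [0.1, -0.0, -1.9]
width: 0.381
gripper_force: 49.2
foot [ 0.6057 -0.0403  0.0316] tilt x_t,y_t deg [ 0.05 -0.24] joints [ 0.21  0.5  -0.34  1.69  0.2   0.98  1.19]
joints [ 0.21  0.5  -0.34  1.69  0.2   0.98  1.19] pos [ 0.6057 -0.0398  0.1486] w 0.381 shares xyz [-0.11 -0.09  0.53]
turn shares [-0.06  0.01  0.01]
```

View pics/m2.png

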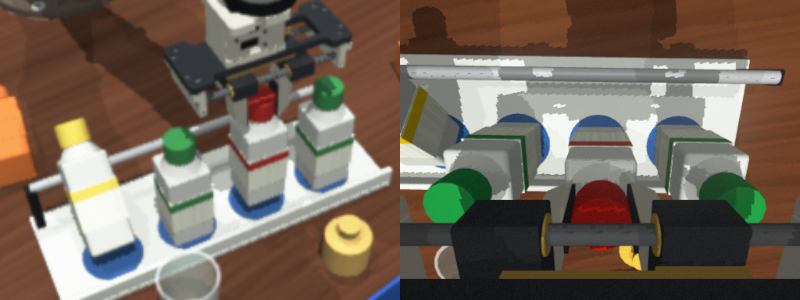

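The red bottle hangs upright over its blue disc (about (262,205) in the left half) and clear of both greens. I lower it slowly while watching the force.

```bash
python3 -m handwheel '[[-0.06,-0.05,0.3,-0.06,0,0],[-0.05,-0.04,0.3,0,0,0],[0,0,0.3,0,0,0],[0,0,0.12,0,0,0],[0,0,0,0,0,0]]'
python3 - <<'E'
from h import *
foot();goto([.6075,-.0421,.125],0);print(observe()['force'])
E
```

```text
clock: 10.85
position: [0.6078, -0.0416, 0.1285]
ee_rot: [-0.273, -3.13, -0.001]
force: [0.6, 0.2, 0.2]
width: 0.384
gripper_force: 49.2
foot [ 0.6078 -0.0415  0.0115] tilt x_t,y_t deg [-0.01  0.05] joints [ 0.21  0.53 -0.34  1.71  0.21  0.94  1.19]
joints [ 0.21  0.53 -0.34  1.71  0.21  0.94  1.19] pos [ 0.6078 -0.0416  0.1285] w 0.384 shares xyz [ 0.01 -0.03  0.17]
turn shares [ 0.01 -0.    0.03]
[0.62158107 0.19237741 0.19469767]
```

```bash
for i in 1 2 3; do :; done; python3 -m handwheel '[[0,0,0.04,0,0,0],[0,0,0.04,0,0,0],[0,0,0,0,0,0]]'; python3 -m handwheel '[[0,0,0.03,0,0,0],[0,0,0.03,0,0,0],[0,0,0,0,0,0]]'
```

```text
clock: 11.1
position: [0.6085, -0.0417, 0.1283]
ee_rot: [0.273, 3.128, 0.001]
force: [-1.2, -1.9, 9.1]
width: 0.383
gripper_force: 49.4
clock: 11.35
position: [0.6088, -0.0418, 0.1282]
ee_rot: [0.273, 3.127, 0.001]
force: [-3.7, -2.3, 16.8]
width: 0.383
gripper_force: 49.6
```

```bash
python3 -m handwheel '[[0,0,-0.1,0,0,0],[0,0,0,0,0,0]]'; python3 -m handwheel '[[0,0,0,0,0,0],[0,0,0,0,0,0],[0,0,0,0,0,0],[0,0,0,0,0,0],[0,0,0,0,0,0]]' 0.72
python3 -m handwheel '[[0,0,-0.3,0,0,0],[0,0,-0.7,0,0,0],[0,0,-1,0,0,0],[0,0,-1,0,0,0],[0,0,-1,0,0,0],[0,0,-1,0,0,0],[0,0,0,0,0,0]]'
python3 - <<'E'
from h import *
S=cam('side');T=cam('top')
a,_=seg(S,0,(200,120,290,230));b,_=seg(T,0,(255,120,305,205))
print(a,b)
if b is not None: x,e=tri(ray(S,*a),ray(T,*b));print(x.round(4),e)
F=np.array([.5743,-.2291,.0247]);bb=-np.sin(np.radians(40))*XT+[0,0,np.cos(np.radians(40))]
foot(); goto(F+.228*bb,40); print(proj(S,[.6075,-.0421,.147]),proj(T,[.6075,-.0421,.155]))
c=np.hstack([cv2.resize(S['image'][120:300,90:330],(400,300)),cv2.resize(T['image'][90:240,195:405],(400,300))]);cv2.imwrite('pics/m3.png',c[:,:,::-1])
E
```

```text
clock: 11.52
position: [0.6079, -0.0412, 0.1284]
ee_rot: [0.272, 3.129, 0.002]
force: [0.8, -0.7, 4.7]
width: 0.386
gripper_force: 49.4
clock: 11.93
position: [0.6076, -0.0411, 0.1278]
ee_rot: [-0.272, -3.129, -0.002]
force: [-0.1, -0.2, -0.2]
width: 0.696
gripper_force: 0.0
clock: 12.52
position: [0.6098, -0.0411, 0.2328]
ee_rot: [0.272, 3.123, 0.003]
force: [1.0, -0.2, 0.7]
width: 0.716
gripper_force: 0.0
[244.59943182 190.53693182] [284.36666667 145.58      ]
[ 0.6083 -0.0425  0.1475] [0.0003141512703486771, 0.0003141512703486333]
foot [ 0.6084 -0.0411  0.1122] tilt x_t,y_t deg [0.1  0.09] joints [ 0.23  0.44 -0.35  1.59  0.16  1.15  1.23]
joints [ 0.23  0.44 -0.35  1.59  0.16  1.15  1.23] pos [ 0.6082 -0.0413  0.2292] w 0.721 shares xyz [ 7.38 -9.53  1.46]
turn shares [ 0.03 -9.98  0.02]
(np.float64(244.36400804789832), np.float64(190.4363557088079)) (np.float64(284.31345044105683), np.float64(145.02712155882483))
```

View pics/m3.png

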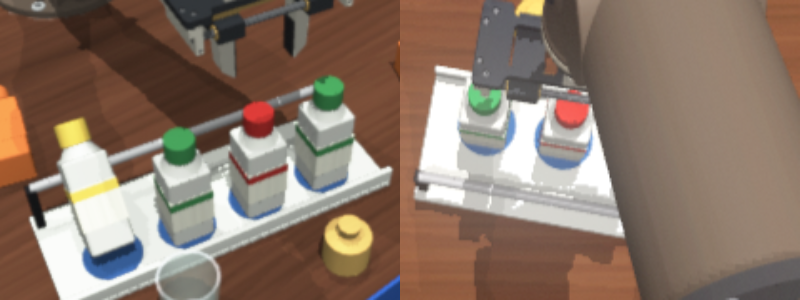

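Red stands at (0.608,-0.0425), within about 1 mm of its spot. For yellow I'll tilt the tool only 26° to stay clear of the wrist singularity, then turn the bottle the full 40°. Next I compute the way there.

```bash
cat >> h.py <<'E'
F0=np.array([.5743,-.2291,.0247]);B=-np.sin(np.radians(40))*XT+[0,0,np.cos(np.radians(40))]
TT=26;ZT=XT*np.sin(np.radians(TT))-np.array([0,0,np.cos(np.radians(TT))]);TG=F0+.138*B+.019*ZT;P0=TG-.1*ZT
E
python3 - <<'E'
from h import *
print(TG,P0);goto(P0,26);goto(P0+[0,0,.03])
E
```

```text
[ 0.49516179 -0.21505055  0.11333705] [ 0.45199957 -0.20738793  0.20321645]
joints [ 0.23  0.44 -0.35  1.59  0.16  1.15  1.23] pos [ 0.6082 -0.0413  0.2292] w 0.721 shares xyz [ 6.26 -9.53  1.27]
turn shares [ 0.03 -6.48  0.03]
joints [ 0.23  0.44 -0.35  1.59  0.16  1.15  1.23] pos [ 0.6082 -0.0413  0.2292] w 0.721 shares xyz [ 6.26 -9.53 -0.23]
```

```bash
python3 -m handwheel '[[0.7,-0.5,-0.2,0,0,0],[0.7,-0.6,0,0,0,0],[0.7,-0.6,0,0,0,0],[0.7,-0.6,0,0,0,0],[0.5,-0.6,0,0,0,0],[0.5,-0.6,0,0,0,0],[0.5,-0.6,0,0,0,0],[0.5,-0.6,0,0,0,0]]'
python3 -m handwheel '[[0.4,-0.7,0,0,0,0],[0.4,-0.7,0,0,0,0],[0.3,-0.7,0,0,0,0],[0.3,-0.7,0,0,0,0],[0,-0.7,0,0,0,0],[0,-0.7,0,0,0,0],[0,-0.6,0,0,0,0],[0,0,0,0,0,0]]'
python3 -m handwheel '[[0,0,0,0,-0.65,0],[0,0,0,0,-0.65,0],[0,0,0,0,-0.65,0],[0,0,0,0,-0.65,0],[0,0,0,0,-0.65,0]]'
python3 -m handwheel '[[0,0,0,0,-0.65,0],[0,0,0,0,-0.65,0],[0,0,0,0,-0.65,0],[0,0,0,0,-0.65,0],[0,0,0,0,-0.65,0],[0,0,0,0,0,0]]'
python3 - <<'E'
from h import *
goto(P0,26)
W=cam('wrist');c,s=seg(W,28,(100,20,400,330));print(c,s,proj(W,F0+.139*B),proj(W,F0+.152*B))
E
```

```text
clock: 13.28
position: [0.4959, -0.1181, 0.2313]
ee_rot: [-0.272, -3.129, -0.002]
force: [1.0, 0.3, -0.1]
width: 0.721
gripper_force: 0.0
clock: 13.95
position: [0.4518, -0.2099, 0.2313]
ee_rot: [-0.278, -3.128, -0.001]
force: [-0.1, -0.1, -0.7]
width: 0.72
gripper_force: 0.0
clock: 14.37
position: [0.453, -0.2063, 0.2317]
ee_rot: [0.252, 2.903, -0.026]
force: [0.8, 0.2, 0.4]
width: 0.724
gripper_force: 0.0
clock: 14.87
position: [0.4511, -0.2061, 0.2307]
ee_rot: [0.234, 2.679, -0.051]
force: [-0.5, 0.7, -0.4]
width: 0.721
gripper_force: 0.0
joints [ 0.72  0.03 -0.33  2.22 -0.2   0.47  1.95] pos [ 0.4511 -0.2061  0.2307] w 0.721 shares xyz [ 0.55 -0.06  1.26]
turn shares [ 0.04 -0.01  0.01]
[254.679029   176.85772084] [ 233  156   44   43 1483] (np.float64(254.4328045176447), np.float64(179.95920933815157)) (np.float64(254.34273015380143), np.float64(180.43386058074506))
```

```bash
python3 -m handwheel '[[0.28,-0.03,0.6,0,0,0],[0.27,-0.03,0.6,0,0,0],[0,0,0.5,0,0,0],[0,0,0,0,0,0]]'
python3 - <<'E'
from h import *
goto(TG,26)
W=cam('wrist');c,s=seg(W,28,(100,20,400,330));print(c,s,proj(W,F0+.139*B),proj(W,F0+.152*B))
E
```

```text
clock: 15.25
position: [0.4579, -0.2084, 0.195]
ee_rot: [0.233, 2.682, -0.049]
force: [0.5, -0.2, 0.4]
width: 0.718
gripper_force: 0.0
joints [ 0.71  0.1  -0.33  2.25 -0.18  0.36  1.93] pos [ 0.4579 -0.2084  0.195 ] w 0.718 shares xyz [ 0.08 -0.02  4.5 ]
turn shares [ 0.06 -0.05  0.02]
[255.80765199 202.58857442] [ 232  178   49   50 1908] (np.float64(255.49918906034748), np.float64(204.9332190727226)) (np.float64(255.48425769835538), np.float64(206.83302857806274))
```

```bash
python3 -m handwheel '[[0.08,-0.02,0.5,0.06,-0.05,0.02],[0,0,0.5,0,0,0],[0,0,0.5,0,0,0],[0,0,0.5,0,0,0],[0,0,0.5,0,0,0],[0,0,0,0,0,0]]'
python3 - <<'E'
from h import *
goto(TG,26)
E
```

```text
clock: 15.8
position: [0.4785, -0.2128, 0.1503]
ee_rot: [0.236, 2.677, -0.056]
force: [0.2, 0.0, 0.5]
width: 0.719
gripper_force: 0.0
joints [ 0.64  0.2  -0.3   2.28 -0.1   0.22  1.85] pos [ 0.4785 -0.2128  0.1503] w 0.719 shares xyz [0.06 0.04 2.03]
turn shares [-0.01  0.03  0.01]
```

```bash
sed -i 's/^TT=26/TT=20/' h.py
python3 - <<'E'
from h import *
goto(TG,20)
E
```

```text
joints [ 0.64  0.2  -0.3   2.28 -0.1   0.22  1.85] pos [ 0.4785 -0.2128  0.1503] w 0.719 shares xyz [0.16 0.04 2.02]
turn shares [-0.01  1.53  0.  ]
```

```bash
python3 -m handwheel '[[0.02,0.01,0.1,0,0.5,0],[0.02,0.01,0.1,0,0.5,0],[0.02,0.01,0.1,0,0.5,0],[0,0,0,0,0,0]]'
python3 - <<'E'
from h import *
goto(TG,20)
E
```

```text
clock: 16.13
position: [0.4811, -0.213, 0.1464]
ee_rot: [0.244, 2.779, -0.047]
force: [1.1, 0.4, -0.2]
width: 0.718
gripper_force: 0.0
joints [ 0.54  0.23 -0.21  2.2  -0.02  0.37  1.76] pos [ 0.4811 -0.213   0.1464] w 0.718 shares xyz [0.   0.02 1.8 ]
turn shares [-0.03  0.06  0.01]
```

```bash
python3 -m handwheel '[[0,0.02,0.45,-0.03,0.06,0],[0,0,0.45,0,0,0],[0,0,0.45,0,0,0],[0,0,0.45,0,0,0],[0,0,0,0,0,0]]'
python3 - <<'E'
from h import *
goto(TG,20)
E
```

```text
clock: 16.55
position: [0.4907, -0.2143, 0.1088]
ee_rot: [0.246, 2.786, -0.041]
force: [-0.5, 1.1, 0.2]
width: 0.718
gripper_force: 0.0
joints [ 0.51  0.31 -0.19  2.21  0.    0.29  1.73] pos [ 0.4907 -0.2143  0.1088] w 0.718 shares xyz [-0.19  0.   -0.13]
turn shares [ 0.01 -0.05 -0.01]
```

```bash
python3 -m handwheel '[[-0.12,0,-0.1,0,0,0],[0,0,0,0,0,0]]'; python3 -m handwheel '[[0,0,0,0,0,0],[0,0,0,0,0,0],[0,0,0,0,0,0],[0,0,0,0,0,0],[0,0,0,0,0,0],[0,0,0,0,0,0]]' 0.2 50
python3 - <<'E'
from h import *
goto(TG,20)
o=observe();M=R.from_rotvec(o['ee_rot']).as_matrix();f=M.T@(F0-o['position']);print('foot in tool',f.round(4),'per deg shift shares',(np.radians(1)*np.array([-f[2],0,f[0]])/.02).round(3))
np.save('f.npy',f);np.save('bt.npy',M.T@B)
E
```

```text
clock: 16.72
position: [0.4933, -0.215, 0.1141]
ee_rot: [0.246, 2.783, -0.043]
force: [1.2, 0.1, 0.1]
width: 0.719
gripper_force: 0.0
clock: 17.22
position: [0.493, -0.2149, 0.1139]
ee_rot: [0.245, 2.783, -0.043]
force: [-0.4, 0.7, 0.6]
width: 0.386
gripper_force: 46.5
joints [ 0.51  0.3  -0.19  2.21  0.    0.3   1.73] pos [ 0.493  -0.2149  0.1139] w 0.386 shares xyz [0.01 0.01 0.07]
turn shares [ 0.   -0.01 -0.  ]
foot in tool [-0.0471  0.0003  0.112 ] per deg shift shares [-0.098  0.    -0.041]
```

```bash
cat >> h.py <<'E'
def st():
    f=np.load('f.npy');bt=np.load('bt.npy');o=observe();M=R.from_rotvec(o['ee_rot']).as_matrix();F=o['position']+M@f;b=M@bt
    print('foot',F.round(4),'tilt',np.degrees(np.arcsin([b@XT,b@YT])).round(2),'joints',o['joints'].round(2),'need foot shift shares',(M.T@(np.array([.5743,-.2291,.030])-F)/.02).round(2),'force',o['force'].round(1))
    z=np.array([0,0,1.]);yt=YT;G=np.c_[np.cross(yt,-z),yt,-z]
    a=np.arctan2(bt[0],-bt[2]) # bottle axis in tool xz
    Gm=G@R.from_euler('y',a).as_matrix();
    print('turn shares',(np.degrees((R.from_matrix(M).inv()*R.from_matrix(Gm)).as_rotvec())/4).round(2), 'check',(Gm@bt).round(3))
E
python3 -m handwheel '[[-0.19,0,-0.15,0,0,0],[-0.18,0,-0.14,0,0,0],[-0.2,0,-0.08,0,0.5,0],[-0.2,0,-0.08,0,0.5,0],[-0.2,0,-0.08,0,0.5,0],[-0.2,0,-0.08,0,0.5,0],[0,0,0,0,0,0]]'
python3 -c "
from h import *;st()"
```

```text
clock: 17.8
position: [0.5136, -0.2183, 0.1337]
ee_rot: [0.256, 2.921, -0.027]
force: [-0.4, -0.3, -2.2]
width: 0.385
gripper_force: 46.9
foot [ 0.582  -0.2301  0.034 ] tilt [-3.206e+01 -2.000e-02] joints [ 0.44  0.33 -0.15  2.02  0.04  0.58  1.68] need foot shift shares [ 0.42 -0.02  0.11] force [-0.4 -0.3 -2.2]
turn shares [-0.    8.02  0.01] check [-0. -0.  1.]
```

```bash
python3 -m handwheel '[[-0.22,0,-0.1,0,0.6,0],[-0.22,0,-0.1,0,0.6,0],[-0.22,0,-0.1,0,0.6,0],[-0.22,0,-0.1,0,0.6,0],[-0.22,0,-0.1,0,0.6,0],[-0.22,0,-0.1,0,0.6,0],[-0.22,0,-0.1,0,0.6,0],[0,0,0,0,0,0]]'
python3 -c "
from h import *;st()"
```

```text
clock: 18.47
position: [0.5418, -0.2231, 0.1486]
ee_rot: [-0.267, -3.046, -0.013]
force: [0.9, 0.2, -2.1]
width: 0.384
gripper_force: 47.0
foot [ 0.5788 -0.2292  0.033 ] tilt [-15.19  -0.06] joints [ 0.37  0.5  -0.1   1.68  0.07  1.05  1.63] need foot shift shares [ 0.21 -0.03  0.17] force [ 0.9  0.2 -2.1]
turn shares [0.01 3.8  0.01] check [-0. -0.  1.]
```

```bash
python3 -m handwheel '[[-0.19,0,-0.09,0,0.54,0],[-0.19,0,-0.09,0,0.54,0],[-0.19,0,-0.09,0,0.54,0],[-0.19,0,-0.09,0,0.54,0],[-0.19,0,-0.09,0,0.54,0],[-0.19,0,-0.09,0,0.54,0],[-0.19,0,-0.09,0,0.56,0],[0,0,0,0,0,0]]'
python3 - <<'E'
from h import *
st()
S=cam('side');W=cam('wrist');T=cam('top');c=np.hstack([cv2.resize(S['image'][120:300,60:300],(400,300)),cv2.resize(W['image'],(400,300))]);cv2.imwrite('pics/m4.png',c[:,:,::-1])
E
```

```text
clock: 19.13
position: [0.5687, -0.2279, 0.1545]
ee_rot: [-0.244, -2.781, -0.045]
force: [0.0, 0.2, -3.7]
width: 0.388
gripper_force: 47.1
foot [ 0.5744 -0.2285  0.0331] tilt [ 0.07 -0.07] joints [ 0.31  0.7  -0.07  1.35  0.07  1.44  1.63] need foot shift shares [-0.05 -0.03  0.15] force [ 0.   0.2 -3.7]
turn shares [ 0.01 -0.02  0.01] check [-0. -0.  1.]
```

View pics/m4.png

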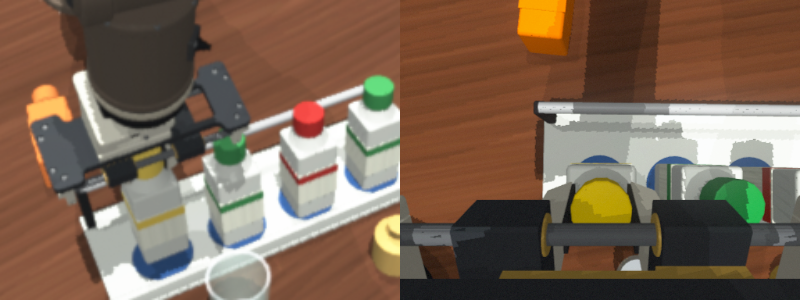

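The yellow bottle is upright over its disc, about (160,235) in the left half, with its neighbours untouched. I lower it.

```bash
python3 -m handwheel '[[-0.1,-0.02,0.25,0,0,0],[-0.1,0,0.25,0,0,0],[-0.1,0,0.25,0,0,0],[-0.06,0,0.18,0,0,0],[0,0,0,0,0,0]]'
python3 -c "
from h import *;st()"
python3 -m handwheel '[[-0.02,0,0.05,0,0,0],[-0.02,0,0.05,0,0,0],[0,0,0,0,0,0]]'
```

```text
clock: 19.7
position: [0.5677, -0.2286, 0.135]
ee_rot: [-0.245, -2.781, -0.044]
force: [0.4, 0.4, -2.9]
width: 0.383
gripper_force: 47.0
foot [ 0.5733 -0.2292  0.0137] tilt [ 0.1  -0.03] joints [ 0.32  0.71 -0.07  1.37  0.07  1.41  1.62] need foot shift shares [ 0.24  0.01 -0.78] force [ 0.4  0.4 -2.9]
turn shares [ 0.01 -0.02 -0.  ] check [-0. -0.  1.]
clock: 19.95
position: [0.5685, -0.2287, 0.1339]
ee_rot: [-0.245, -2.782, -0.044]
force: [0.3, 0.2, -3.9]
width: 0.385
gripper_force: 47.1
```

```bash
python3 -m handwheel '[[-0.02,0,0.05,0,0,0],[-0.02,0,0.05,0,0,0],[0,0,0,0,0,0]]'; python3 -m handwheel '[[-0.02,0,0.05,0,0,0],[-0.02,0,0.04,0,0,0],[0,0,0,0,0,0]]'
python3 -c "
from h import *;st()"
```

```text
clock: 20.2
position: [0.5685, -0.2287, 0.1317]
ee_rot: [-0.245, -2.782, -0.044]
force: [-0.5, 0.3, -2.4]
width: 0.386
gripper_force: 47.1
clock: 20.45
position: [0.5686, -0.2288, 0.1297]
ee_rot: [-0.245, -2.782, -0.044]
force: [0.1, -0.1, -1.6]
width: 0.382
gripper_force: 47.1
foot [ 0.5743 -0.2295  0.0083] tilt [ 0.03 -0.01] joints [ 0.32  0.72 -0.07  1.38  0.07  1.4   1.62] need foot shift shares [ 0.38  0.02 -1.02] force [ 0.1 -0.1 -1.6]
turn shares [ 0.   -0.01 -0.  ] check [-0. -0.  1.]
```

```bash
python3 -m handwheel '[[-0.01,0,0.04,0,0,0],[-0.01,0,0.04,0,0,0],[0,0,0,0,0,0]]'; python3 -m handwheel '[[-0.01,0,0.03,0,0,0],[0,0,0,0,0,0]]'
```

```text
clock: 20.7
position: [0.5687, -0.2289, 0.1287]
ee_rot: [-0.246, -2.783, -0.043]
force: [0.2, -1.1, 2.0]
width: 0.387
gripper_force: 47.1
clock: 20.87
position: [0.5688, -0.229, 0.1287]
ee_rot: [-0.246, -2.783, -0.043]
force: [-0.2, -1.1, 7.4]
width: 0.385
gripper_force: 47.2
```

```bash
python3 -m handwheel '[[0,0,-0.03,0,0,0],[0,0,0,0,0,0]]'; python3 -m handwheel '[[0,0,0,0,0,0],[0,0,0,0,0,0],[0,0,0,0,0,0],[0,0,0,0,0,0],[0,0,0,0,0,0]]' 0.72
python3 -m handwheel '[[0,0,-0.3,0,0,0],[0,0,-0.7,0,0,0],[0,0,-1,0,0,0],[0,0,-1,0,0,0],[0,0,-1,0,0,0],[0,0,-1,0,0,0],[0,0,-1,0,0,0],[0,0,0,0,0,0]]'
python3 -m handwheel '[[1,0,0,0,0,0],[1,0,0,0,0,0],[1,0,-0.4,0,0,0],[1,0,-0.4,0,0,0],[1,0,-0.4,0,0,0],[1,0,-0.4,0,0,0],[1,0,-0.4,0,0,0],[1,0,-0.4,0,0,0]]'
python3 - <<'E'
from h import *
S=cam('side');T=cam('top')
for nm,hue,bs,bt,X in(('red',0,(200,150,290,230),(255,120,305,205),(.6075,-.0421)),('yel',28,(120,190,185,260),(345,130,395,205),(.5743,-.2291)),('g1',68,(270,150,305,190),(225,120,255,150),(.6241,.0515)),('g2',68,(180,190,215,218),(318,140,345,168),(.5909,-.1356))):
    a,_=seg(S,hue,bs,100);b,_=seg(T,hue,bt,100);print(nm,a,b)
    if a is not None and b is not None: x,e=tri(ray(S,*a),ray(T,*b));print(x.round(4),e[0],'off mm',((x[:2]-X)*1000).round(1))
c=np.hstack([cv2.resize(S['image'][120:300,60:310],(400,300)),cv2.resize(T['image'][90:240,195:405],(400,300))]);cv2.imwrite('pics/m5.png',c[:,:,::-1])
E
```

```text
clock: 21.03
position: [0.5688, -0.2289, 0.1287]
ee_rot: [-0.245, -2.782, -0.043]
force: [-0.4, -0.3, 4.7]
width: 0.385
gripper_force: 47.2
clock: 21.45
position: [0.5686, -0.2286, 0.1279]
ee_rot: [-0.245, -2.782, -0.044]
force: [-0.3, -0.1, 0.4]
width: 0.692
gripper_force: 0.0
clock: 22.12
position: [0.6115, -0.2363, 0.2449]
ee_rot: [-0.245, -2.788, -0.042]
force: [0.9, 0.1, 1.5]
width: 0.72
gripper_force: 0.0
clock: 22.78
position: [0.4764, -0.2123, 0.3414]
ee_rot: [-0.245, -2.782, -0.044]
force: [0.2, -0.1, 0.1]
width: 0.718
gripper_force: 0.0
red [244.68817204 190.67473118] [284.66153846 144.06153846]
[ 0.6106 -0.0435  0.1496] 0.00023287268484479601 off mm [ 3.1 -1.4]
yel [147.27546296 224.72222222] [379.3 183.2]
[ 0.5382 -0.2297  0.1184] 0.01146836144529905 off mm [-36.1  -0.6]
g1 [286.57679181 175.27645051] [238.8952381  136.84285714]
[0.6268 0.049  0.1489] 0.0005335423707316891 off mm [ 2.7 -2.5]
g2 [197.22093023 207.06686047] [331.86320755 152.88207547]
[ 0.5911 -0.1383  0.1499] 8.540841960427656e-05 off mm [ 0.2 -2.7]
```

View pics/m5.png

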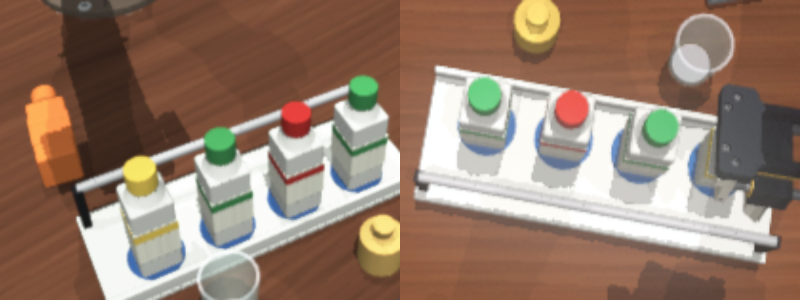

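All four stand upright on their discs, and the greens are unchanged to within 0.3 mm. In the top view the gripper hides the yellow cap, so I check yellow with the side ray.

Run:
```python
from h import *
S=cam('side')
for h,b,X in((28,(125,205,165,238),(.5743,-.2291)),(0,(225,170,265,205),(.6075,-.0421))):
    a,s=seg(S,h,b,150);x=onz(S,*a,.1475);print(a,s,x.round(4),((x[:2]-X)*1000).round(1))
print(observe()['clock'])
```

```text
[148.52173913 230.30434783] [138 220  20  17 161] [ 0.5835 -0.235   0.1475] [ 9.2 -5.9]
[244.66184971 190.65317919] [235 180  20  22 346] [ 0.6087 -0.0423  0.1475] [ 1.2 -0.2]
22.9333
```

```bash
python3 -m handwheel '[[0,1,0,0,0,0],[0,1,0,0,0,0],[0,1,0,0,0,0],[0,1,0,0,0,0],[0,1,0,0,0,0],[0,1,0,0,0,0],[0,1,0,0,0,0],[0,1,0,0,0,0]]'
python3 -m handwheel '[[0,1,0,0,0,0],[0,1,0,0,0,0],[0,1,0,0,0,0],[0,1,0,0,0,0],[0,0,0,0,0,0]]'
python3 - <<'E'
from h import *
S=cam('side');T=cam('top')
for sm in(100,150):
    a,s=seg(S,28,(125,205,165,240),sm);b,t=seg(T,28,(345,130,400,200),sm)
    x,e=tri(ray(S,*a),ray(T,*b));print(a,s,b,t,x.round(4),e[0],((x[:2]-[.5743,-.2291])*1000).round(1))
print(proj(S,[.5743,-.2291,.1475]),proj(T,[.5743,-.2291,.1475]))
c=np.hstack([cv2.resize(S['image'][190:300,90:230],(400,314)),cv2.resize(T['image'][120:230,300:420],(400,314))]);cv2.imwrite('pics/m6.png',c[:,:,::-1])
E
```

```text
clock: 23.6
position: [0.5059, -0.0539, 0.3396]
ee_rot: [-0.245, -2.78, -0.044]
force: [0.3, 0.1, -0.5]
width: 0.721
gripper_force: 0.0
clock: 24.02
position: [0.5198, 0.0288, 0.3395]
ee_rot: [-0.236, -2.781, -0.046]
force: [0.2, 0.9, 0.4]
width: 0.719
gripper_force: 0.0Traceback (most recent call last):
  File "<stdin>", line 5, in <module>
TypeError: Value after * must be an iterable, not NoneType
```

Run:
```python
from h import *
S=cam('side');T=cam('top')
for sm in(100,150):
    print(seg(S,28,(125,205,165,240),sm),seg(T,28,(345,130,400,200),sm))
print(proj(S,[.5743,-.2291,.1475]),proj(T,[.5743,-.2291,.1475]))
for q in place_of('bottle_yellow','top')[:3]: print(np.array(q['point'])*[512,384],q['score'])
c=np.hstack([cv2.resize(S['image'][150:310,90:310],(400,300)),cv2.resize(T['image'][90:240,210:410],(400,300))]);cv2.imwrite('pics/m6.png',c[:,:,::-1])
```

```text
(array([147.37704918, 224.78922717]), array([137, 213,  22,  25, 427], dtype=int32)) (None, None)
(array([148.51048951, 230.8951049 ]), array([138, 223,  20,  14, 143], dtype=int32)) (None, None)
(np.float64(148.8609520176064), np.float64(225.59756274504437)) (np.float64(376.87591194060667), np.float64(160.74084710873652))
```

View pics/m6.png

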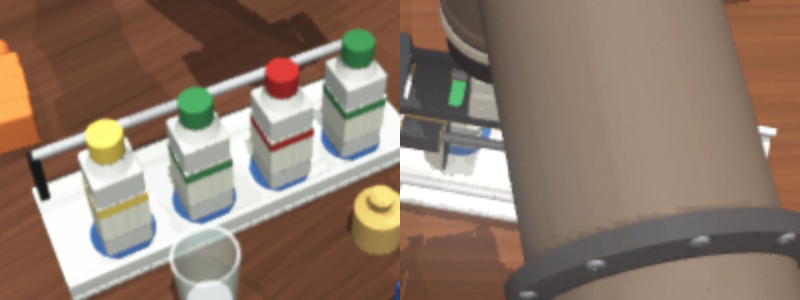

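The side view shows the yellow cap 1.7 px from its predicted place, about 3 mm, with blue showing all round its foot. The arm is well clear, so I hand in.

```bash
python3 -c "
from cell import sign_off;print(sign_off())"
```

```text
the job is handed in; nothing more can be done
None
```

The red and yellow bottles now stand upright in the middle of their blue spots (red within about 1 mm, yellow about 3 mm off by the side view only), the green ones did not move, and the job was handed in at about 24 s.

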